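# Clear tested bars into the retention tub

### The job

Carry the tray of tested specimen bars by its bridge handle and tip all four bars into the open round tub without the gripper touching the bars, then set the empty tray back upright on the rubber mat. Finally put the loose lid on the tub and press it down past the sprung catches until it is fully home and level. Leave the jar, the round test block and the vee block where they are.

Things in the scene. Friction and masses are not known exactly. Their poses are not given: they have to be found in the camera images.
- tray: Loose aluminium tray, 0.16 kg, 196 mm long (y), 84 wide (x), 3 mm sheet, bridge handle across its middle. Origin: centre of underside, z up. Flat floor 110 mm long, then at both ends a 45 mm ramp rising 20 degrees to an open pouring lip at y = +-97, z = 18 mm; side walls 32 mm high. Bars roll out over either end when tilted well beyond 20 degrees about x; 55 to 60 degrees empties it.
- tray_grip (a point): Centre of the tray's bridge handle, 85 mm above the tray's underside: a flat bar 76 mm long free between its posts (along the tray's x), 14 mm thick (along y), 22 mm tall (74 to 96 mm above the underside). Axes are the tray's.
- bar0: One of four alike round steel-grey specimen bars lying across the tray, 62 mm long, 26 mm diameter, about 80 g. Origin: its centre; its x is its length; it rolls.
- bar1: One of four alike round steel-grey specimen bars lying across the tray, 62 mm long, 26 mm diameter, about 80 g. Origin: its centre; its x is its length; it rolls.
- bar2: One of four alike round steel-grey specimen bars lying across the tray, 62 mm long, 26 mm diameter, about 80 g. Origin: its centre; its x is its length; it rolls.
- bar3: One of four alike round steel-grey specimen bars lying across the tray, 62 mm long, 26 mm diameter, about 80 g. Origin: its centre; its x is its length; it rolls.
- tub: Fixed open round white tub, 110 mm high, rim radius 83 mm outside, 79 inside, floor 5 mm thick. Origin: centre of underside, z up. Four small sprung steel catches stick 6 mm into the mouth, 6 mm below the rim; they hold a loose lid about 5 to 7 mm too high until it is pressed past them with 5 to 15 N.
- tub_rim (a point): Centre of the tub's mouth at rim height, 110 mm above its underside.
- lid: Loose round white lid, 0.14 kg, lying right way up on the bench. Origin: centre of its plug's underside, z up. Plug: radius 76 mm, 12 mm deep, lower edge chamfered 4 mm; flange of radius 86 mm above it, 12 to 17 mm above the origin, which lies on the tub's rim when fully home (lid origin then 98 mm above the tub's underside).
- lid_grip (a point): A point on the lid's upright bar handle, 42 mm above the lid's origin. The handle is 64 mm long along the lid's x, 18 mm thick along its y, and stands 17 to 55 mm above the origin.
- mat: Fixed flat black rubber mat, 170 mm (its x) by 230 mm (its y), 3 mm thick, on which the tray starts and to which it returns. Origin: centre of its underside.
- jar: Bystander: closed white jar, 66 mm diameter, 75 mm high. Origin: centre of its underside. Leave alone.
- ref_block: Bystander: round steel hardness test block, 68 mm diameter, 16 mm high. Origin: centre of its underside. Leave alone.
- v_block: Bystander: dark steel vee block with a groove, 50 x 70 mm, 40 mm high. Origin: centre of its underside. Leave alone.
Things that resemble listed ones, but are neither listed nor needed, are in the scene too. Leave any purple look-alike of the lid alone.

How it is judged:
On the way, in this order (a step that is already met when the one before it is completed fails the run):
1. all four bars lie in the tub (horizontal distance between each of bar0, bar1, bar2, bar3 and tub below 0.08 m and z of bar0 in the frame of tub between 0 and 0.098 m and z of bar1 in the frame of tub between 0 and 0.098 m and z of bar2 in the frame of tub between 0 and 0.098 m and z of bar3 in the frame of tub between 0 and 0.098 m), for 0.2 s.
2. the robot presses the lid home on the tub (z of lid in the frame of tub below 0.1005 m and angle between lid's own z axis and vertical below 0.035 rad and horizontal distance between lid and tub below 0.008 m and contact force between any of the fingers, the arm and lid above 1.5 N), for 0.05 s.
At the end, for the whole second after the job is handed in: All four bars lie inside the tub below its rim; the lid is home on the tub (its origin less than 100.5 mm above the tub's underside, within 8 mm of its axis, tilted less than 2 degrees); the tray stands upright (within 4.5 degrees) on the mat with its centre over the mat; tray and lid at rest (all of step 1 and z of lid in the frame of tub below 0.1005 m and angle between lid's own z axis and vertical below 0.035 rad and horizontal distance between lid and tub below 0.008 m and angle between tray's own z axis and vertical below 0.08 rad and z of tray in the frame of mat below 0.008 m and x of tray in the frame of mat between -0.085 and 0.085 m and y of tray in the frame of mat between -0.115 and 0.115 m and linear speed of each of tray, lid below 0.03 m/s); the robot touches nothing.
It fails at once if the gripper touches a specimen bar (contact force between any of the fingers, the arm and bar0 above 0.5 N or contact force between any of the fingers, the arm and bar1 above 0.5 N or contact force between any of the fingers, the arm and bar2 above 0.5 N or contact force between any of the fingers, the arm and bar3 above 0.5 N).
It fails at once if a bystander is moved more than 30 mm (distance of any of jar, ref_block, v_block from where it was at the start of the episode above 0.03 m).
It also fails if it takes over 72 s, if anything falls off the work surface, if the arm or the gripper's body presses on something with over 40 N, if the wrist force passes 120 N, or if a joint passes its speed limit or range.

### The arm

A 6-joint arm with a two-finger parallel gripper is mounted at the origin on the work surface. World frame = base frame: x ahead of the robot, y to its left, z up, the work surface at z = 0. Lengths are in m, angles in rad, forces in N, time in s.
With the tool pointing down it reaches from about 0.35 to 0.85 m from the base axis. Payload 8.1 kg.
Tool frame: the origin (TCP) lies at the very end of the fingers, on their centre line; the grasp point (between the pads) lies 19 mm behind it; z points along the fingers, y is the line along which they close (so a half turn about z gives the same grasp; the last joint's range is limited). The gripper opens to 85 mm and grips with 20 to 120 N. Pads are 22 mm wide; open, the fingers measure 114 mm over their backs; the gripper's body (76 mm by 85 mm) begins 54 mm behind the grasp point. The pads swing forward as they close: fully open they stand 13 mm farther back than shut.
Start: joints at [1.138, 0.13, 1.488, -0, 1.523, -0.085], TCP at [0.204, 0.564, 0.231] pointing down, gripper open.
Joint ranges: [-2.96, 2.96], [-0.89, 2.26], [0.02, 2.5], [-1.34, 4.48], [0, 2.73], [-2.66, 2.66]. Speed limits (rad/s): [2.39, 2.39, 2.79, 3.14, 3.14, 3.14].

### API

Orientations are given as a unit quaternion [x, y, z, w].
In Python, from workcell import * gives the robot as it stands.
- The arm moves only by the tool carry_out, never from a script. Its argument "deltas" is a list of rows, each a list of 7 numbers: the turn, a rotation vector about the tool's x, y, z in rad, then the shift along the tool's x, y, z in m, then the opening, from 0 (shut) to 1 (fully open). In form: [[wx, wy, wz, dx, dy, dz, jaw], ...]. A call has 1 to 10 rows; each row is the pose to reach, as a shift and turn from the pose commanded when the call began, along the tool's axes at that moment; what a row does not reach only later rows make up. A row lasts 1/12 s, in which the tool goes at most 41.7 mm and 7.16 degrees, less where a joint would pass 70% of its speed; a pose out of reach is approached as far as the arm can. A call with a gripper value outside its range is refused whole. The fingers move at their own pace and stop on an object; "grip_force" is the grip in N (left out, the last holds). Time passes only in rows, so rows that repeat a pose let the fingers close. It gives the time, the measured TCP pose, the force, the opening and the grip force at its end, in the units of the state.
- observe(): the state, without advancing time (a new reading comes with each control period).
- snapshot(name): name is "scene" or "top"; returns a dict with "pixels" (480x640x3 uint8, blue, green, red), "camera_matrix" (3x3 intrinsics, pixels), "extrinsics" (4x4, takes a point from camera to world coordinates). Camera axes: x right, y up, looking along -z (the intrinsics and any distortion apply to the point x, -y, -z); pixel columns grow to the right and rows downward; lengths in m; the calibration is good to about 2 mm. A picture is of the moment at which its call begins. There is no depth.
- finish_job(): hands the job in; it is judged then, once.
The state is a dict: "time": time; "q": joint angles; "dq": joint speeds; "tau": joint torques, N m; "ee_pos": TCP position; "tcp_rot": TCP orientation; "ft_force": force on the tool from outside, world axes, zero at the start; "wrist_torque": the same for the moment, N m; "opening": finger opening in m; "grasp_force": force on a finger pad.
Only numpy, scipy, OpenCV 4.12 (cv2) and the standard library are available. Lean on these libraries where they do the work, as an engineer would, in place of code of your own. Each camera call takes 0.05 s, during which the arm holds its last target. There are 200 camera calls.

## Working session

There is one attempt and no reset: what is moved stays moved. The work goes in short steps, Python scripts to look and compute and a tool call to move; the robot and the scene stay as the last step left them, time stands still between calls to the robot, and variables do not carry over. Pictures are saved under pics/ and viewed, at most 10 in all, crops included, and the job is handed in when it is done.

Besides the shell and the picture viewer there is one more tool, called after ">>>" in YAML: its name, and indented under it one key for each argument. carry_out: Moves the arm, as the interface text tells. Its arguments: {"type":"object","properties":{"deltas":{"type":"array"},"grip_force":{"type":"number"}},"required":["deltas"]}

```bash
mkdir -p pics; ls; python3 - <<'E'
from workcell import *
import cv2,numpy as np,pickle
d={}
for n in("scene","top"):
    s=snapshot(n);d[n]=s;cv2.imwrite(f"pics/{n}0.png",s["pixels"]);print(n,s["camera_matrix"],np.round(s["extrinsics"],4),[k for k in s])
pickle.dump(d,open("s0.pkl","wb"))
print(observe())
E
```

```text
pics
scene [[597.79468785   0.         310.91907845]
 [  0.         597.79468785 237.64701655]
 [  0.           0.           1.        ]] [[-0.8267 -0.4931  0.2709  0.9106]
 [ 0.5626 -0.7234  0.4003  0.4832]
 [-0.0014  0.4833  0.8754  1.1325]
 [ 0.      0.      0.      1.    ]] ['pixels', 'camera_matrix', 'extrinsics']
top [[549.03685771   0.         318.60711297]
 [  0.         549.03685771 236.79630455]
 [  0.           0.           1.        ]] [[ 1.0500e-02  9.9140e-01 -1.3050e-01  4.3470e-01]
 [-9.9990e-01  1.0300e-02 -2.1000e-03  1.8200e-02]
 [-7.0000e-04  1.3050e-01  9.9140e-01  1.1603e+00]
 [ 0.0000e+00  0.0000e+00  0.0000e+00  1.0000e+00]] ['pixels', 'camera_matrix', 'extrinsics']
{'time': 0.1, 'q': array([ 1.13757767e+00,  1.31099469e-01,  1.48918483e+00, -2.23757126e-05,
        1.52302301e+00, -8.53616580e-02]), 'dq': array([ 0.00180923, -0.0016485 , -0.00156272,  0.00087402, -0.00116047,
        0.00144162]), 'tau': array([ 1.46721766e-03, -5.70955682e+01, -5.01939583e+01, -2.75843795e-04,
        8.25825351e-03, -3.30854209e-05]), 'ee_pos': array([0.20428045, 0.56361112, 0.23033315]), 'tcp_rot': array([ 1.73052302e-01,  9.84912263e-01, -8.31533898e-04, -2.09012927e-04]), 'ft_force': array([-0.21275957, -0.0471798 ,  0.05156763]), 'wrist_torque': array([-0.03335527,  0.01932669, -0.00447883]), 'grasp_force': 0.0, 'opening': 0.08507697148029444}
```

View pics/top0.png

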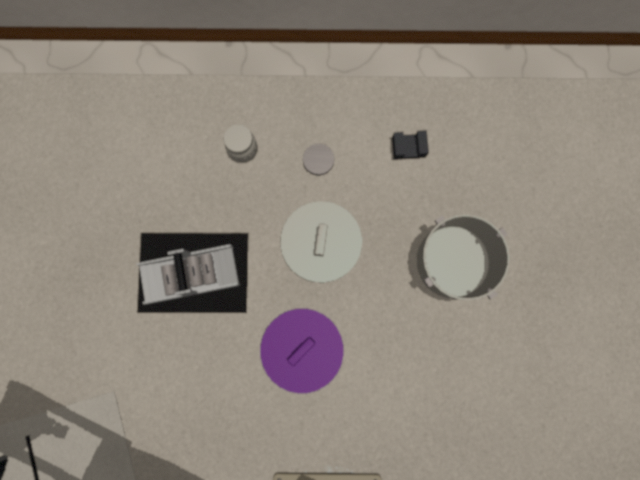

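View pics/scene0.png

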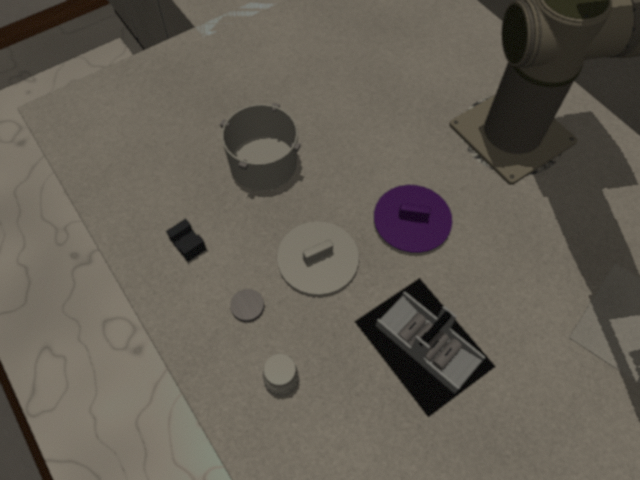

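The top view shows the tray on the mat (handle near 182,272), the white lid (321,242), the purple decoy (302,350), and the tub (rim about 465,257). The jar (239,140), test block (318,159) and vee block (410,145) are out of the way. I'll magnify the key regions next.

```bash
cat > h.py <<'E'
import cv2,numpy as np
def ray(s,u,v):
    K=s["camera_matrix"];E=s["extrinsics"];d=np.linalg.inv(K)@[u,v,1.];return E[:3,3],E[:3,:3]@[d[0],-d[1],-d[2]]
def onz(s,u,v,z):
    o,d=ray(s,u,v);return (o+d*(z-o[2])/d[2])[:2]
def proj(s,p):
    E=s["extrinsics"];c=E[:3,:3].T@(np.array(p)-E[:3,3]);q=s["camera_matrix"]@[c[0],-c[1],-c[2]];return q[:2]/q[2]
def tri(s1,a,s2,b):
    A=np.zeros((3,3));r=np.zeros(3)
    for s,p in((s1,a),(s2,b)):
        o,d=ray(s,*p);d/=np.linalg.norm(d);P=np.eye(3)-np.outer(d,d);A+=P;r+=P@o
    return np.linalg.solve(A,r)
E
python3 - <<'E'
import pickle,cv2,numpy as np
from h import *
d=pickle.load(open("s0.pkl","rb"))
t,s=d["top"]["pixels"],d["scene"]["pixels"]
f=lambda im,x,y:cv2.convertScaleAbs(cv2.resize(im[y:y+75,x:x+100],(400,300),interpolation=cv2.INTER_CUBIC),alpha=1.5)
f2=lambda im,x,y:cv2.convertScaleAbs(cv2.resize(im[y:y+100,x:x+133],(400,300),interpolation=cv2.INTER_CUBIC),alpha=1.5)
cv2.imwrite("pics/crop.png",np.vstack([np.hstack([f2(t,130,223),f2(t,400,207)]),np.hstack([f2(s,365,290),f2(s,200,95)])]))
# lid: white blob in top & scene
for n in d:
    im=d[n]["pixels"]; hsv=cv2.cvtColor(im,cv2.COLOR_BGR2HSV)
    x0,y0,x1,y1=(265,190,375,295) if n=="top" else (265,210,372,305)
    m=np.zeros(im.shape[:2],np.uint8);g=im[y0:y1,x0:x1];b=cv2.cvtColor(g,cv2.COLOR_BGR2GRAY)
    th,bb=cv2.threshold(b,0,255,cv2.THRESH_OTSU);m[y0:y1,x0:x1]=bb
    c=max(cv2.findContours(m,0,1)[0],key=cv2.contourArea).reshape(-1,2)
    P=np.array([onz(d[n],u+0.,v+0.,.017) for u,v in c]);(cx,cy),r=cv2.minEnclosingCircle((P*1000).astype(np.float32))
    A=np.c_[P,np.ones(len(P))];q=np.linalg.lstsq(A,(P**2).sum(1),rcond=None)[0]
    print("lid",n,th,cx,cy,r,q[:2]/2,np.sqrt(q[2]+(q[:2]**2).sum()/4))
    # mat: black
    x0,y0,x1,y1=(120,215,260,325) if n=="top" else (345,270,505,425)
    m[:]=0;m[y0:y1,x0:x1]=(cv2.cvtColor(im,cv2.COLOR_BGR2GRAY)[y0:y1,x0:x1]<45)*255
    pts=np.argwhere(m)[:,::-1].astype(np.float32)
    c=max(cv2.findContours(m,0,1)[0],key=cv2.contourArea);R=cv2.minAreaRect(cv2.convexHull(c))
    W=np.array([onz(d[n],*p,.003) for p in cv2.boxPoints(R)]);print("mat",n,W.round(3).tolist(),W.mean(0))
E
```

```text
lid scene 89.0 573.685546875 12.714889526367188 157.36990356445312 [0.57536866 0.01423677] 0.12809779905629326
mat scene [[0.596, 0.175], [0.416, 0.162], [0.428, 0.4], [0.594, 0.402]] [0.50854091 0.2847305 ]
lid top 158.0 576.8297729492188 15.098857879638672 85.35273742675781 [0.57678652 0.01512747] 0.08376095468204592
mat top [[0.589, 0.403], [0.591, 0.175], [0.429, 0.171], [0.427, 0.394]] [0.50903627 0.28569954]
```

View pics/crop.png

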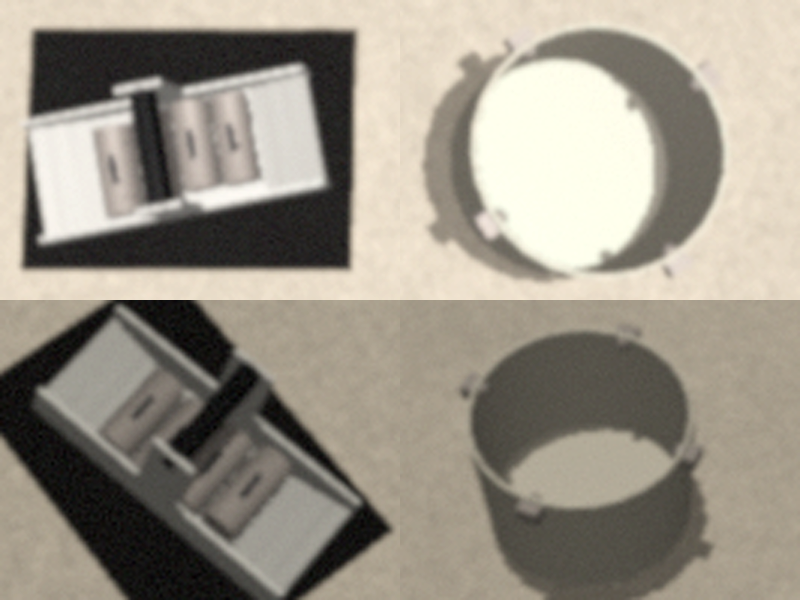

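The crops show three bars to the right of the handle and one to the left. The tray is yawed about 11°, and the handle centre is near crop pixel (152,149). The tub rim centre is at about (597,150) in the top crop and (581,419) in the scene crop.

```bash
cat >> h.py <<'E'
from scipy.spatial.transform import Rotation as R
def down(az,tilt=0): # tool pointing down, tool y at azimuth az (deg); tilt>0 points outward along y
    a=np.radians(az);y=np.array([np.cos(a),np.sin(a),0]);z=np.array([0,0,-1.]);x=np.cross(y,z)
    return R.from_matrix(np.c_[x,y,z])*R.from_rotvec([-np.radians(tilt),0,0])
def delta(p0,r0,p1,r1):
    return np.r_[(r0.inv()*r1).as_rotvec(),r0.inv().apply(np.array(p1)-p0)].round(4)
E
python3 - <<'E'
import pickle
from h import *
from workcell import *
d=pickle.load(open("s0.pkl","rb"));t,s=d["top"],d["scene"]
ct=lambda x,y,X,Y:(X+x/3.0075,Y+y/3)
a,b=onz(t,*ct(146,93,130,223),.099),onz(t,*ct(158,205,130,223),.099)
print("handle",a,b,(a+b)/2,np.degrees(np.arctan2(*(a-b)[::-1])))
for p,q,z in(((28,122),(302,68),.035),((40,242),(328,186),.035)):
    a,b=onz(t,*ct(*p,130,223),z),onz(t,*ct(*q,130,223),z);print("edge",a,b,np.degrees(np.arctan2(*(a-b)[::-1]))-90)
print("handle scene",onz(s,*ct(215,113,365,290),.099))
print("tub",onz(t,*ct(197,150,400,207),.11),onz(s,*ct(181,119,200,95),.11))
print("lidhandle",onz(t,321,228,.055),onz(t,318,252,.055),onz(s,303,252,.055),onz(s,333,243,.055))
g=[cv2.convertScaleAbs(cv2.resize(d[n]["pixels"][y:y+60,x:x+80],(400,300),interpolation=3),alpha=al) for n,x,y,al in(("top",280,210,1.),("scene",278,222,1.8))]
cv2.imwrite("pics/lid.png",np.hstack(g))
o=observe();p0=o["ee_pos"];r0=R.from_quat(o["tcp_rot"])
m=(a+b)/2
E
```

```text
handle [0.53782021 0.29203137] [0.46574491 0.28119072] [0.50178256 0.28661105] 8.553585911106058
edge [0.52326073 0.38829154] [0.56241729 0.20227242] 11.887076865215533
edge [0.44180489 0.37583823] [0.48170946 0.18205836] 11.636107905120298
handle scene [0.50708557 0.29452461]
tub [ 0.53670056 -0.26204131] [ 0.54178623 -0.25602628]
lidhandle [0.5982344  0.01580397] [0.54909558 0.02138701] [0.60918573 0.00902886] [0.54681386 0.0263838 ]
```

View pics/lid.png

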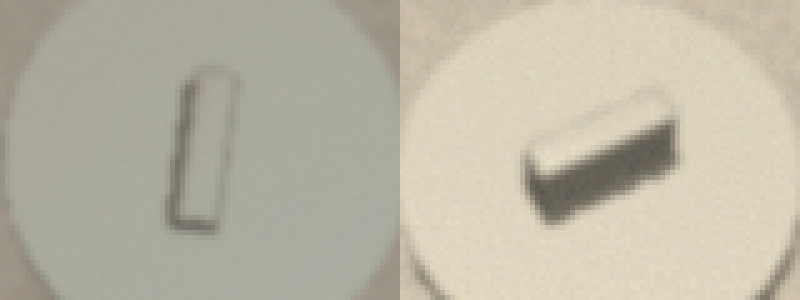

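The lid crop shows the handle running from (323,224) to (320,255) in the top view, a yaw of about -6°.

```bash
python3 - <<'E'
import pickle
from h import *
from workcell import *
d=pickle.load(open("s0.pkl","rb"));t=d["top"];s=d["scene"]
a,b=onz(t,323.4,224,.055),onz(t,320.4,254.8,.055);print("lidh",a,b,(a+b)/2,np.degrees(np.arctan2(*(a-b)[::-1])))
o=observe();p0=o["ee_pos"];r0=R.from_quat(o["tcp_rot"])
print(delta(p0,r0,[.503,.288,.19],down(-78.5)))
E
```

```text
lidh [0.60651943 0.01099755] [0.54345722 0.01647452] [0.57498832 0.01373604] -4.963702845704802
[-8.000e-04  2.200e-03  2.593e+00 -3.748e-01 -1.572e-01  4.060e-02]
```

>>> carry_out:
  deltas:
    - [0, 0, 1.2, -0.19, -0.08, 0.02, 1]
    - [0, 0, 2.59, -0.375, -0.157, 0.04, 1]
    - [0, 0, 2.59, -0.375, -0.157, 0.04, 1]
    - [0, 0, 2.59, -0.375, -0.157, 0.04, 1]
    - [0, 0, 2.59, -0.375, -0.157, 0.04, 1]
    - [0, 0, 2.59, -0.375, -0.157, 0.04, 1]
    - [0, 0, 2.59, -0.375, -0.157, 0.04, 1]
    - [0, 0, 2.59, -0.375, -0.157, 0.04, 1]
    - [0, 0, 2.59, -0.375, -0.157, 0.04, 1]
    - [0, 0, 2.59, -0.375, -0.157, 0.04, 1]

```text
time: 0.93
ee_pos: [0.505, 0.2861, 0.1905]
tcp_rot: [0.719, 0.695, -0.0, 0.0]
ft_force: [0.2, 0.5, 0.3]
opening: 0.0855
grasp_force: 0.0
```

```bash
python3 - <<'E'
from h import *
from workcell import *
o=observe();p0=o["ee_pos"];r0=R.from_quat(o["tcp_rot"]);print(o["q"].round(3),delta(p0,r0,[.503,.288,.19],down(-78.5)))
E
```

```text
[ 4.270e-01  1.000e-01  1.595e+00 -1.000e-03  1.447e+00  4.620e-01] [ 2.0000e-04  9.0000e-04  1.3358e+00  1.9000e-03 -2.1000e-03  5.0000e-04]
```

>>> carry_out:
  deltas:
    - [0, 0, 1.336, 0, 0, 0, 1]
    - [0, 0, 1.336, 0, 0, 0, 1]
    - [0, 0, 1.336, 0, 0, 0, 1]
    - [0, 0, 1.336, 0, 0, 0, 1]
    - [0, 0, 1.336, 0, 0, 0, 1]
    - [0, 0, 1.336, 0, 0, 0, 1]
    - [0, 0, 1.336, 0, 0, 0, 1]
    - [0, 0, 1.336, 0, 0, 0, 1]
    - [0, 0, 1.336, 0, 0, 0, 1]
    - [0, 0, 1.336, 0, 0, 0, 1]

```text
time: 1.77
ee_pos: [0.5032, 0.2885, 0.1907]
tcp_rot: [0.99, 0.143, -0.001, 0.0]
ft_force: [0.4, -0.4, 0.1]
opening: 0.0851
grasp_force: 0.0
```

```bash
python3 - <<'E'
from h import *
from workcell import *
o=observe();p0=o["ee_pos"];r0=R.from_quat(o["tcp_rot"]);print(o["q"].round(3),delta(p0,r0,[.503,.288,.069],down(-78.5)))
s=snapshot("top");t=snapshot("scene")
f=lambda im,x,y:cv2.convertScaleAbs(cv2.resize(im[y:y+100,x:x+133],(400,300),interpolation=3),alpha=1.5)
cv2.imwrite("pics/g1.png",np.hstack([f(s["pixels"],120,210),f(t["pixels"],365,270)]))
E
```

```text
[0.432 0.1   1.596 0.    1.447 1.715] [ 0.0002  0.001   0.0869 -0.0002  0.0004  0.1217]
```

View pics/g1.png

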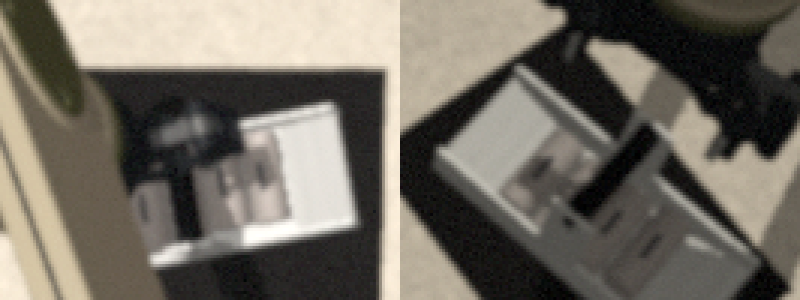

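The gripper straddles the handle as intended; descend.

>>> carry_out:
  deltas:
    - [0, 0, 0.087, 0, 0, 0.03, 1]
    - [0, 0, 0.087, 0, 0, 0.06, 1]
    - [0, 0, 0.087, 0, 0, 0.09, 1]
    - [0, 0, 0.087, 0, 0, 0.11, 1]
    - [0, 0, 0.087, 0, 0, 0.1215, 1]
    - [0, 0, 0.087, 0, 0, 0.1215, 1]
    - [0, 0, 0.087, 0, 0, 0.1215, 0.4]
    - [0, 0, 0.087, 0, 0, 0.1215, 0.3]
    - [0, 0, 0.087, 0, 0, 0.1215, 0.2]
    - [0, 0, 0.087, 0, 0, 0.1215, 0.1]
  grip_force: 70

```text
time: 2.7
ee_pos: [0.5048, 0.2893, 0.0717]
tcp_rot: [0.995, 0.103, 0.001, -0.001]
ft_force: [-0.1, 1.1, 0.3]
opening: 0.0387
grasp_force: 0.0
```

>>> carry_out:
  deltas:
    - [0, 0, 0, 0, 0, 0, 0]
    - [0, 0, 0, 0, 0, 0, 0]
    - [0, 0, 0, 0, 0, 0, 0]
    - [0, 0, 0, 0, 0, 0, 0]
    - [0, 0, 0, 0, 0, 0, 0]
    - [0, 0, 0, 0, 0, 0, 0]
  grip_force: 70

```text
time: 3.2
ee_pos: [0.5043, 0.2893, 0.071]
tcp_rot: [0.995, 0.103, 0.001, -0.0]
ft_force: [-0.8, 1.0, 6.0]
opening: 0.013
grasp_force: 69.7
```

>>> carry_out:
  deltas:
    - [0, 0, 0, 0, 0, -0.005, 0]
    - [0, 0, 0, 0, 0, -0.015, 0]
    - [0, 0, 0, 0, 0, -0.035, 0]
    - [0, 0, 0, 0, 0, -0.06, 0]
    - [0, 0, 0, 0, 0, -0.09, 0]
    - [0, 0, 0, 0, 0, -0.12, 0]
    - [0, 0, 0, 0, 0, -0.145, 0]
    - [0, 0, 0, 0, 0, -0.16, 0]
    - [0, 0, 0, 0, 0, -0.165, 0]
    - [0, 0, 0, 0, 0, -0.165, 0]

```text
time: 4.03
ee_pos: [0.5041, 0.2888, 0.2364]
tcp_rot: [0.995, 0.103, 0.001, -0.0]
ft_force: [-0.8, -0.1, -4.9]
opening: 0.0127
grasp_force: 68.5
```

```bash
python3 - <<'E'
from h import *
from workcell import *
o=observe();p0=o["ee_pos"];r0=R.from_quat(o["tcp_rot"]);print(o["time"],p0,o["q"].round(3),o["ft_force"])
tub=np.array([.538,-.260]);az=np.degrees(np.arctan2(tub[1],tub[0]));u=np.append(tub/np.linalg.norm(tub),0)
# lip at tub+0.04 outward, z=.14 ; grip point = lip - R*(...)
def tcp(t,lipr=.04,lipz=.14):
    th=np.radians(t);c,s=np.cos(th),np.sin(th)
    g=np.array([lipr+97*1e-3*c-.067*s, lipz+.097*s+.067*c])   # grip r,z
    q=g+.019*np.array([s,-c]);return np.append(tub,0)+u*q[0]+np.array([0,0,q[1]])
print(az)
import pickle
S=[(p0,r0)]
for k,t in enumerate([0]): S.append((tcp(t,lipz=.155),down(az,t)))
a=p0;A=r0
b,B=S[1];print("to hover",b,delta(a,A,b,B))
for t in(20,30,40,50,60): print(t,tcp(t),delta(b,B,tcp(t),down(az,t)))
E
```

```text
4.0333 [0.5040545  0.28882302 0.23641689] [ 0.432  0.075  1.538 -0.     1.526  1.796] [-0.76868235 -0.1177155  -4.86060406]
-25.793148755702116
to hover [ 0.6613508  -0.31961191  0.203     ] [ 7.000e-04 -2.300e-03 -9.139e-01  2.900e-02  6.278e-01  3.320e-02]
20 [ 0.64130244 -0.30992311  0.2182812 ] [-0.3491 -0.     -0.      0.     -0.0223 -0.0153]
30 [ 0.6280411  -0.30351429  0.23006922] [-0.5236  0.      0.      0.     -0.037  -0.0271]
40 [ 0.6131382  -0.29631214  0.23912053] [-0.6981  0.      0.      0.     -0.0535 -0.0361]
50 [ 0.59704656 -0.28853551  0.24516012] [-0.8727  0.      0.     -0.     -0.0714 -0.0422]
60 [ 0.5802551  -0.28042068  0.24800446] [-1.0472  0.      0.     -0.     -0.0901 -0.045 ]
```

>>> carry_out:
  deltas:
    - [0, 0, 0, 0, 0.005, 0, 0]
    - [0, 0, 0, 0.001, 0.017, 0, 0]
    - [0, 0, 0, 0.002, 0.036, 0, 0]
    - [0, 0, 0, 0.003, 0.062, 0, 0]
    - [0, 0, 0, 0.004, 0.09, 0, 0]
    - [0, 0, 0, 0.005, 0.12, 0, 0]
    - [0, 0, 0, 0.007, 0.15, 0, 0]
    - [0, 0, 0, 0.008, 0.18, 0, 0]
    - [0, 0, 0, 0.009, 0.21, 0, 0]
    - [0, 0, 0, 0.011, 0.24, 0, 0]

```text
time: 4.87
ee_pos: [0.5624, 0.0534, 0.2326]
tcp_rot: [0.995, 0.103, -0.002, 0.0]
ft_force: [0.7, -0.4, -5.3]
opening: 0.0125
grasp_force: 68.6
```

>>> carry_out:
  deltas:
    - [0, 0, 0, 0.001, 0.03, 0, 0]
    - [0, 0, 0, 0.003, 0.06, 0, 0]
    - [0, 0, 0, 0.004, 0.09, 0, 0]
    - [0, 0, 0, 0.005, 0.12, 0, 0]
    - [0, 0, 0, 0.007, 0.15, 0, 0]
    - [0, 0, 0, 0.009, 0.18, 0, 0]
    - [0, 0, 0, 0.011, 0.21, 0, 0]
    - [0, 0, 0, 0.013, 0.24, 0, 0]
    - [0, 0, 0, 0.015, 0.27, 0, 0]
    - [0, 0, 0, 0.016, 0.3, 0, 0]

```text
time: 5.7
ee_pos: [0.6395, -0.2365, 0.2321]
tcp_rot: [0.995, 0.103, -0.002, -0.001]
ft_force: [0.1, 0.5, -4.7]
opening: 0.0127
grasp_force: 68.7
```

>>> carry_out:
  deltas:
    - [0, 0, 0, 0.001, 0.028, 0, 0]
    - [0, 0, 0, 0.001, 0.052, 0, 0]
    - [0, 0, 0, 0.002, 0.07, 0, 0]
    - [0, 0, 0, 0.002, 0.082, 0, 0]
    - [0, 0, 0, 0.002, 0.087, 0, 0]
    - [0, 0, 0, 0.002, 0.088, 0, 0]
    - [0, 0, -0.02, 0.002, 0.088, 0, 0]
    - [0, 0, -0.06, 0.002, 0.088, 0, 0]
    - [0, 0, -0.12, 0.002, 0.088, 0, 0]
    - [0, 0, -0.19, 0.002, 0.088, 0, 0]

```text
time: 6.53
ee_pos: [0.6607, -0.3186, 0.2346]
tcp_rot: [0.98, 0.2, -0.0, -0.0]
ft_force: [-0.6, 1.0, -5.0]
opening: 0.0129
grasp_force: 68.9
```

>>> carry_out:
  deltas:
    - [0, 0, -0.07, 0, 0, 0, 0]
    - [0, 0, -0.14, 0, 0, 0, 0]
    - [0, 0, -0.21, 0, 0, 0, 0]
    - [0, 0, -0.28, 0, 0, 0, 0]
    - [0, 0, -0.35, 0, 0, 0, 0]
    - [0, 0, -0.42, 0, 0, 0, 0]
    - [0, 0, -0.49, 0, 0, 0, 0]
    - [0, 0, -0.56, 0, 0, 0, 0]
    - [0, 0, -0.63, 0, 0, 0, 0]
    - [0, 0, -0.68, 0, 0, 0, 0]

```text
time: 7.37
ee_pos: [0.6607, -0.3185, 0.2346]
tcp_rot: [0.857, 0.516, -0.0, -0.0]
ft_force: [0.6, -0.0, -5.7]
opening: 0.0126
grasp_force: 68.8
```

```bash
cat > pour.py <<'E'
from h import *
from workcell import *
o=observe();p0=o["ee_pos"];r0=R.from_quat(o["tcp_rot"]);print(o["time"],p0,o["q"].round(3),o["ft_force"])
tub=np.array([.538,-.260]);az=np.degrees(np.arctan2(tub[1],tub[0]));u=np.append(tub/np.linalg.norm(tub),0)
def tcp(t,lipr=.04,lipz=.14):
    th=np.radians(t);c,s=np.cos(th),np.sin(th)
    g=np.array([lipr+97*1e-3*c-.067*s, lipz+.097*s+.067*c])
    q=g+.019*np.array([s,-c]);return np.append(tub,0)+u*q[0]+np.array([0,0,q[1]])
for t in (0,10,20,25,30,35,40,45,50,55,60): print(t,delta(p0,r0,tcp(t),down(az,t)))
E
python3 pour.py; python3 -c "
from workcell import *;from h import *
a=snapshot('top')['pixels'][160:340,360:600];b=snapshot('scene')['pixels'][60:240,160:400]
cv2.imwrite('pics/p1.png',cv2.convertScaleAbs(cv2.resize(np.hstack([a,b]),(800,300)),alpha=1.5))"
```

```text
7.3667 [ 0.66070204 -0.31850448  0.23462099] [-0.519  0.499  1.037  0.     1.606 -0.032] [ 5.95588015e-01 -3.97287201e-03 -5.70880763e+00]
0 [-0.0008 -0.0003 -0.0374 -0.0007  0.0011  0.0466]
10 [-0.1753  0.003  -0.0373 -0.001  -0.0087  0.0305]
20 [-0.3498  0.0063 -0.0371 -0.0015 -0.0211  0.0164]
25 [-0.4371  0.0079 -0.0369 -0.0018 -0.0283  0.0101]
30 [-0.5243  0.0095 -0.0366 -0.0021 -0.0359  0.0046]
35 [-6.116e-01  1.120e-02 -3.630e-02 -2.400e-03 -4.400e-02 -3.000e-04]
40 [-0.6988  0.0128 -0.036  -0.0027 -0.0524 -0.0045]
45 [-0.7861  0.0145 -0.0356 -0.003  -0.0612 -0.0079]
50 [-0.8733  0.0161 -0.0351 -0.0033 -0.0703 -0.0105]
55 [-0.9606  0.0177 -0.0346 -0.0037 -0.0795 -0.0123]
60 [-1.0479  0.0194 -0.0341 -0.004  -0.0889 -0.0133]
```

View pics/p1.png

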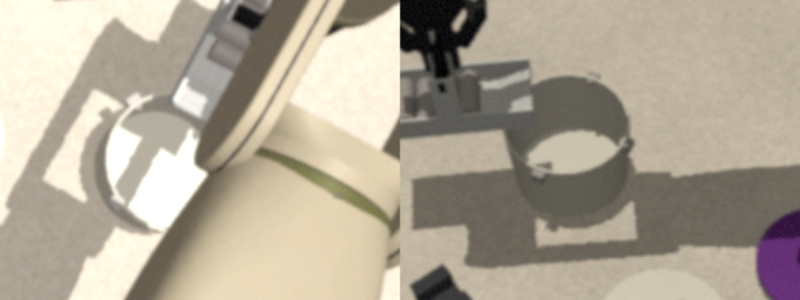

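The tray's inner lip hangs over the far side of the tub mouth, with the bars still in it. Start the slow tilt about the lip.

>>> carry_out:
  deltas:
    - [-0.04, 0, -0.01, 0, 0, 0.002, 0]
    - [-0.09, 0.001, -0.02, 0, -0.002, 0.005, 0]
    - [-0.14, 0.002, -0.03, -0.001, -0.005, 0.009, 0]
    - [-0.19, 0.003, -0.037, -0.001, -0.009, 0.013, 0]
    - [-0.24, 0.004, -0.037, -0.001, -0.013, 0.015, 0]
    - [-0.28, 0.005, -0.037, -0.001, -0.016, 0.016, 0]
    - [-0.32, 0.006, -0.037, -0.001, -0.019, 0.017, 0]
    - [-0.35, 0.006, -0.037, -0.0015, -0.021, 0.016, 0]
    - [-0.37, 0.007, -0.037, -0.0015, -0.023, 0.015, 0]
    - [-0.39, 0.007, -0.037, -0.0015, -0.0245, 0.0135, 0]

```text
time: 8.3
ee_pos: [0.638, -0.3086, 0.2212]
tcp_rot: [0.833, 0.518, 0.103, 0.165]
ft_force: [0.4, -0.8, -3.1]
opening: 0.0131
grasp_force: 69.4
```

```bash
python3 pour.py
```

```text
8.3 [ 0.63795567 -0.30859054  0.22117676] [-0.539  0.069  1.622  0.036  1.061 -0.094] [ 0.42371383 -0.7978961  -3.14614365]
0 [ 0.3905  0.001  -0.0068  0.0004  0.0113  0.0405]
10 [ 0.2159  0.0015 -0.0066  0.0004  0.0083  0.0219]
20 [ 0.0414  0.0021 -0.0065  0.0003  0.0022  0.004 ]
25 [-0.0459  0.0024 -0.0064  0.0002 -0.002  -0.0044]
30 [-0.1331  0.0027 -0.0063  0.0002 -0.0069 -0.0125]
35 [-2.204e-01  2.900e-03 -6.200e-03  1.000e-04 -1.250e-02 -2.010e-02]
40 [-3.076e-01  3.200e-03 -6.000e-03  1.000e-04 -1.880e-02 -2.710e-02]
45 [-0.3949  0.0035 -0.0059  0.     -0.0256 -0.0336]
50 [-0.4822  0.0037 -0.0058 -0.     -0.033  -0.0395]
55 [-5.694e-01  4.000e-03 -5.600e-03 -1.000e-04 -4.090e-02 -4.470e-02]
60 [-6.567e-01  4.300e-03 -5.500e-03 -2.000e-04 -4.920e-02 -4.920e-02]
```

>>> carry_out:
  deltas:
    - [-0.02, 0.002, -0.006, 0, -0.001, -0.002, 0]
    - [-0.046, 0.002, -0.006, 0, -0.002, -0.0045, 0]
    - [-0.075, 0.002, -0.006, 0, -0.004, -0.007, 0]
    - [-0.105, 0.002, -0.006, 0, -0.0055, -0.01, 0]
    - [-0.133, 0.003, -0.006, 0, -0.007, -0.0125, 0]
    - [-0.177, 0.003, -0.006, 0, -0.01, -0.0165, 0]
    - [-0.22, 0.003, -0.006, 0, -0.0125, -0.02, 0]
    - [-0.265, 0.003, -0.006, 0, -0.016, -0.0235, 0]
    - [-0.308, 0.003, -0.006, 0, -0.019, -0.027, 0]
    - [-0.35, 0.003, -0.006, 0, -0.022, -0.0305, 0]

```text
time: 9.13
ee_pos: [0.61, -0.2952, 0.2425]
tcp_rot: [0.789, 0.495, 0.193, 0.308]
ft_force: [0.5, -0.4, -1.3]
opening: 0.0128
grasp_force: 69.6
```

>>> carry_out:
  deltas:
    - [-0.04, 0, 0, 0, -0.002, -0.004, 0]
    - [-0.08, 0, 0, 0, -0.004, -0.008, 0]
    - [-0.13, 0, 0, 0, -0.007, -0.012, 0]
    - [-0.17, 0, 0, 0, -0.01, -0.016, 0]
    - [-0.22, 0, 0, 0, -0.013, -0.02, 0]
    - [-0.26, 0, 0, 0, -0.017, -0.023, 0]
    - [-0.31, 0, 0, 0, -0.021, -0.026, 0]
    - [-0.31, 0, 0, 0, -0.021, -0.026, 0]
    - [-0.31, 0, 0, 0, -0.021, -0.026, 0]
    - [-0.31, 0, 0, 0, -0.021, -0.026, 0]

```text
time: 9.97
ee_pos: [0.5807, -0.2814, 0.2478]
tcp_rot: [0.733, 0.46, 0.266, 0.425]
ft_force: [-0.2, 0.2, -1.7]
opening: 0.0133
grasp_force: 69.7
```

```bash
python3 pour.py;python3 -c "
from workcell import *;from h import *
a=snapshot('top')['pixels'][160:340,360:600];b=snapshot('scene')['pixels'][60:240,160:400]
cv2.imwrite('pics/p2.png',cv2.convertScaleAbs(cv2.resize(np.hstack([a,b]),(800,300)),alpha=1.5))"
```

```text
9.9667 [ 0.58070355 -0.28138374  0.24777906] [-0.608 -0.553  2.386  0.488  0.295 -0.55 ] [-0.16877735  0.20994815 -1.670747  ]
0 [ 1.0509e+00  6.0000e-04  7.0000e-04  7.0000e-04 -7.5000e-03  1.0720e-01]
10 [8.763e-01 6.000e-04 8.000e-04 7.000e-04 1.600e-03 9.060e-02]
20 [7.018e-01 5.000e-04 8.000e-04 7.000e-04 7.700e-03 7.280e-02]
25 [6.145e-01 4.000e-04 8.000e-04 7.000e-04 9.500e-03 6.350e-02]
30 [5.273e-01 4.000e-04 8.000e-04 7.000e-04 1.060e-02 5.410e-02]
35 [4.40e-01 4.00e-04 8.00e-04 7.00e-04 1.08e-02 4.47e-02]
40 [3.527e-01 3.000e-04 9.000e-04 7.000e-04 1.020e-02 3.530e-02]
45 [0.2655 0.0003 0.0009 0.0007 0.0088 0.0259]
50 [0.1782 0.0003 0.0009 0.0007 0.0066 0.0168]
55 [0.0909 0.0002 0.0009 0.0007 0.0036 0.0078]
60 [ 0.0037  0.0002  0.0009  0.0007 -0.0002 -0.0008]
```

View pics/p2.png

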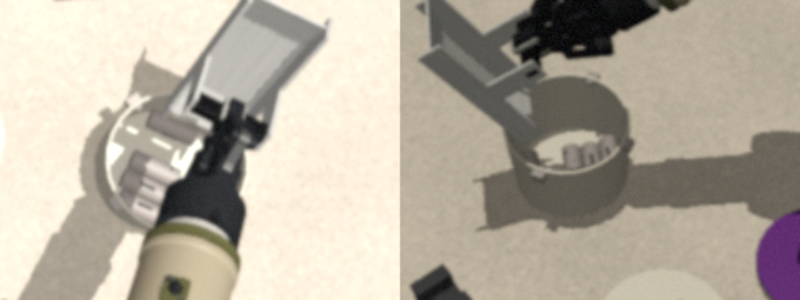

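The tray is empty, the wrist force matches the bare tray, and the bars lie in the tub. Untilt along the reverse path.

>>> carry_out:
  deltas:
    - [0.105, 0, 0, 0, 0.008, 0.006, 0]
    - [0.21, 0, 0, 0, 0.0155, 0.0155, 0]
    - [0.315, 0, 0, 0, 0.022, 0.0245, 0]
    - [0.42, 0, 0, 0, 0.027, 0.034, 0]
    - [0.525, 0, 0, 0, 0.031, 0.042, 0]
    - [0.63, 0, 0, 0, 0.033, 0.051, 0]
    - [0.735, 0, 0, 0, 0.0345, 0.06, 0]
    - [0.84, 0, 0, 0, 0.036, 0.068, 0]
    - [0.945, 0, 0, 0, 0.035, 0.0765, 0]
    - [1.05, 0, 0, 0, 0.033, 0.084, 0]

```text
time: 10.9
ee_pos: [0.662, -0.3214, 0.2349]
tcp_rot: [0.848, 0.531, -0.002, 0.0]
ft_force: [0.5, -1.1, -0.4]
opening: 0.0129
grasp_force: 69.6
```

```bash
python3 - <<'E'
from h import *
from workcell import *
o=observe();p0=o["ee_pos"];r0=R.from_quat(o["tcp_rot"]);print(o["time"],p0,o["q"].round(3),o["ft_force"])
print(delta(p0,r0,[.509,.287,.23],down(-89.5)))
t=snapshot("top");cv2.imwrite("pics/p3.png",cv2.convertScaleAbs(cv2.resize(t["pixels"][160:340,360:600],(640,480)),alpha=1.3))
E
```

```text
10.9 [ 0.66197939 -0.32136384  0.23491135] [-0.52   0.507  1.027 -0.003  1.609 -0.068] [ 0.47349013 -1.12298927 -0.41389125]
[ 8.0000e-04  3.4000e-03  1.1102e+00  4.8050e-01 -4.0320e-01  3.8000e-03]
```

>>> carry_out:
  deltas:
    - [0, 0, 0.05, 0.01, -0.008, 0, 0]
    - [0, 0, 0.13, 0.03, -0.025, 0, 0]
    - [0, 0, 0.24, 0.055, -0.046, 0, 0]
    - [0, 0, 0.36, 0.08, -0.067, 0, 0]
    - [0, 0, 0.48, 0.105, -0.088, 0, 0]
    - [0, 0, 0.6, 0.13, -0.109, 0, 0]
    - [0, 0, 0.72, 0.155, -0.13, 0, 0]
    - [0, 0, 0.84, 0.18, -0.151, 0, 0]
    - [0, 0, 0.96, 0.205, -0.172, 0, 0]
    - [0, 0, 1.07, 0.23, -0.193, 0, 0]

```text
time: 11.78
ee_pos: [0.5871, -0.0282, 0.2334]
tcp_rot: [1.0, 0.022, 0.001, 0.001]
ft_force: [0.5, 0.6, -1.9]
opening: 0.0125
grasp_force: 69.6
```

```bash
python3 - <<'E'
from h import *
from workcell import *
o=observe();p0=o["ee_pos"];r0=R.from_quat(o["tcp_rot"]);print(o["time"],p0,o["q"].round(3),o["ft_force"])
print(delta(p0,r0,[.509,.287,.23],down(-89.5)))
E
```

```text
11.7833 [ 0.58706687 -0.02820538  0.23337785] [-0.134  0.095  1.522 -0.003  1.522  1.394] [ 0.52217545  0.62289662 -1.85754538]
[ 0.0027 -0.0012  0.0344 -0.0644 -0.3183  0.0024]
```

View pics/p3.png

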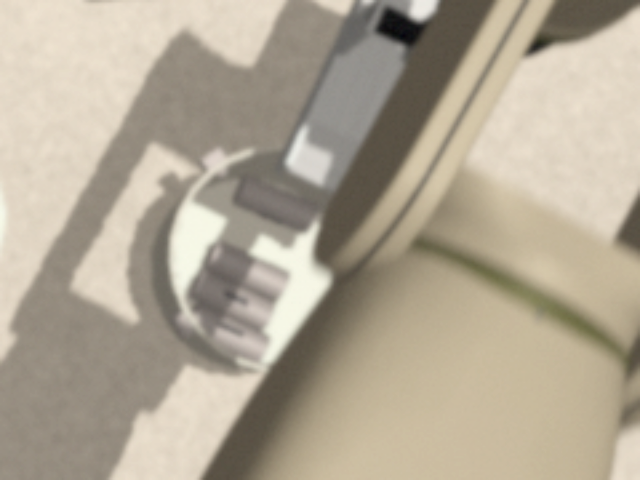

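All four bars lie in the tub: three together at lower left, one at the top. Carry the tray back.

>>> carry_out:
  deltas:
    - [0, 0, 0.034, -0.007, -0.035, 0, 0]
    - [0, 0, 0.034, -0.014, -0.07, 0, 0]
    - [0, 0, 0.034, -0.021, -0.105, 0, 0]
    - [0, 0, 0.034, -0.028, -0.14, 0, 0]
    - [0, 0, 0.034, -0.036, -0.18, 0, 0]
    - [0, 0, 0.034, -0.044, -0.22, 0, 0]
    - [0, 0, 0.034, -0.052, -0.26, 0, 0]
    - [0, 0, 0.034, -0.059, -0.29, 0, 0]
    - [0, 0, 0.034, -0.063, -0.31, 0, 0]
    - [0, 0, 0.034, -0.064, -0.318, 0, 0]

```text
time: 12.62
ee_pos: [0.5063, 0.2885, 0.2331]
tcp_rot: [1.0, 0.009, 0.001, 0.0]
ft_force: [-0.7, 0.6, -2.6]
opening: 0.0128
grasp_force: 69.6
```

>>> carry_out:
  deltas:
    - [0, 0, 0, 0, 0, 0, 0]
    - [0, 0, 0, 0, 0, 0.01, 0]
    - [0, 0, 0, 0, 0, 0.035, 0]
    - [0, 0, 0, 0, 0, 0.065, 0]
    - [0, 0, 0, 0, 0, 0.095, 0]
    - [0, 0, 0, 0, 0, 0.12, 0]
    - [0, 0, 0, 0, 0, 0.135, 0]
    - [0, 0, 0, 0, 0, 0.145, 0]
    - [0, 0, 0, 0, 0, 0.15, 0]
    - [0, 0, 0, 0, 0, 0.15, 0]

```text
time: 13.45
ee_pos: [0.5066, 0.2839, 0.0814]
tcp_rot: [1.0, 0.008, -0.001, 0.001]
ft_force: [1.0, -0.1, -1.6]
opening: 0.0127
grasp_force: 69.6
```

```bash
python3 - <<'E'
from h import *
from workcell import *
o=observe();p0=o["ee_pos"];r0=R.from_quat(o["tcp_rot"]);print(o["time"],p0,o["q"].round(3),o["ft_force"],r0.as_matrix()[:,2])
print(delta(p0,r0,[.509,.287,.0705],down(-89.5)))
E
```

```text
13.45 [0.50659907 0.28390157 0.08144318] [ 4.230e-01  2.010e-01  1.691e+00 -1.000e-03  1.251e+00  1.979e+00] [ 0.98840707 -0.08631539 -1.64630268] [-0.00160739 -0.00191774 -0.99999687]
[ 0.0019  0.0016  0.0067  0.0025 -0.0031  0.0109]
```

>>> carry_out:
  deltas:
    - [0, 0, 0, 0, 0, 0.003, 0]
    - [0, 0, 0, 0, 0, 0.006, 0]
    - [0, 0, 0, 0, 0, 0.008, 0]
    - [0, 0, 0, 0, 0, 0.0095, 0]
    - [0, 0, 0, 0, 0, 0.0105, 0]
    - [0, 0, 0, 0, 0, 0.0105, 0]

```text
time: 13.95
ee_pos: [0.5066, 0.2853, 0.072]
tcp_rot: [1.0, 0.009, -0.0, 0.0]
ft_force: [-0.5, -0.7, -2.2]
opening: 0.0128
grasp_force: 69.6
```

>>> carry_out:
  deltas:
    - [0, 0, 0, 0, 0, 0.001, 0]
    - [0, 0, 0, 0, 0, 0.002, 0]
    - [0, 0, 0, 0, 0, 0.0025, 0]
    - [0, 0, 0, 0, 0, 0.0025, 0]

```text
time: 14.28
ee_pos: [0.5069, 0.2853, 0.0711]
tcp_rot: [1.0, 0.008, 0.0, 0.0]
ft_force: [-5.3, -3.7, 9.6]
opening: 0.013
grasp_force: 71.5
```

Contact with the mat. Release and retreat.

>>> carry_out:
  deltas:
    - [0, 0, 0, 0, 0, -0.001, 0.1]
    - [0, 0, 0, 0, 0, -0.001, 0.3]
    - [0, 0, 0, 0, 0, -0.001, 0.6]
    - [0, 0, 0, 0, 0, -0.001, 1]
    - [0, 0, 0, 0, 0, -0.001, 1]
    - [0, 0, 0, 0, 0, -0.001, 1]
    - [0, 0, 0, 0, 0, -0.02, 1]
    - [0, 0, 0, 0, 0, -0.055, 1]
    - [0, 0, 0, 0, 0, -0.09, 1]
    - [0, 0, 0, 0, 0, -0.12, 1]

```text
time: 15.12
ee_pos: [0.5067, 0.2853, 0.1914]
tcp_rot: [1.0, 0.008, -0.0, 0.0]
ft_force: [0.5, 0.7, 0.7]
opening: 0.0854
grasp_force: 0.0
```

```bash
python3 - <<'E'
from h import *
from workcell import *
o=observe();p0=o["ee_pos"];r0=R.from_quat(o["tcp_rot"]);print(o["time"],p0,o["q"].round(3),o["ft_force"],o["opening"])
print(delta(p0,r0,[.576,.0145,.17],down(-95)))
E
```

```text
15.1167 [0.50667405 0.28529295 0.19143629] [ 4.250e-01  1.020e-01  1.591e+00 -1.000e-03  1.448e+00  1.979e+00] [0.45094687 0.6693123  0.71966771] 0.0854258903731878
[ 0.0008 -0.      0.1042  0.0647  0.2719  0.0216]
```

>>> carry_out:
  deltas:
    - [0, 0, 0.04, 0.007, 0.03, 0, 1]
    - [0, 0, 0.1, 0.016, 0.068, 0, 1]
    - [0, 0, 0.104, 0.026, 0.108, 0, 1]
    - [0, 0, 0.104, 0.036, 0.148, 0, 1]
    - [0, 0, 0.104, 0.045, 0.188, 0.01, 1]
    - [0, 0, 0.104, 0.055, 0.228, 0.02, 1]
    - [0, 0, 0.104, 0.062, 0.26, 0.02, 1]
    - [0, 0, 0.104, 0.065, 0.272, 0.022, 1]
    - [0, 0, 0.104, 0.065, 0.272, 0.022, 1]
    - [0, 0, 0.104, 0.065, 0.272, 0.022, 1]

```text
time: 15.95
ee_pos: [0.5762, 0.0142, 0.1676]
tcp_rot: [0.999, -0.044, -0.0, 0.0]
ft_force: [-0.4, -0.4, -0.1]
opening: 0.0854
grasp_force: 0.0
```

```bash
python3 - <<'E'
from h import *
from workcell import *
o=observe();p0=o["ee_pos"];r0=R.from_quat(o["tcp_rot"])
print(delta(p0,r0,[.576,.0145,.026],down(-95)))
t=snapshot("scene")["pixels"];u=snapshot("top")["pixels"]
cv2.imwrite("pics/l1.png",cv2.convertScaleAbs(np.hstack([cv2.resize(t[170:420,250:510],(416,400)),cv2.resize(u[200:420,120:360],(384,400))]),alpha=1.3))
E
```

```text
[ 3.000e-04  8.000e-04 -1.700e-03 -1.000e-04 -3.000e-04  1.416e-01]
```

View pics/l1.png

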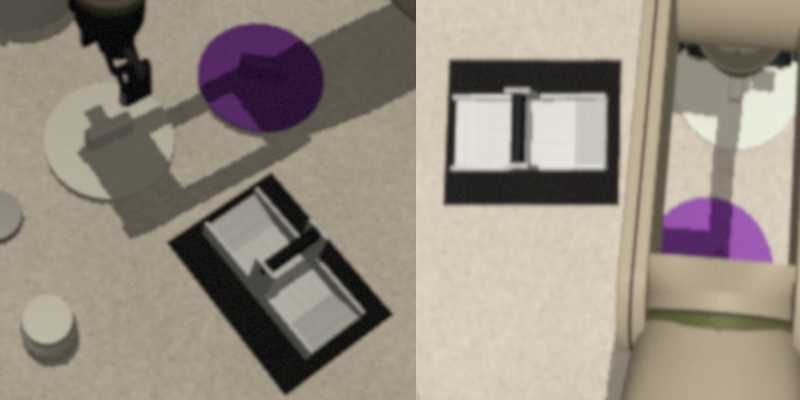

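The empty tray stands flat and square on the mat. Descend onto the white lid's handle.

>>> carry_out:
  deltas:
    - [0, 0, 0, 0, 0, 0.03, 1]
    - [0, 0, 0, 0, 0, 0.06, 1]
    - [0, 0, 0, 0, 0, 0.09, 1]
    - [0, 0, 0, 0, 0, 0.115, 1]
    - [0, 0, 0, 0, 0, 0.132, 1]
    - [0, 0, 0, 0, 0, 0.141, 1]
    - [0, 0, 0, 0, 0, 0.141, 0.6]
    - [0, 0, 0, 0, 0, 0.141, 0.4]
    - [0, 0, 0, 0, 0, 0.141, 0.2]
    - [0, 0, 0, 0, 0, 0.141, 0]
  grip_force: 60

```text
time: 16.88
ee_pos: [0.5778, 0.0145, 0.0288]
tcp_rot: [0.999, -0.043, 0.001, 0.0]
ft_force: [-0.0, 0.5, 0.5]
opening: 0.0382
grasp_force: 0.0
```

>>> carry_out:
  deltas:
    - [0, 0, 0, 0, 0, 0, 0]
    - [0, 0, 0, 0, 0, 0, 0]
    - [0, 0, 0, 0, 0, 0, 0]
    - [0, 0, 0, 0, 0, 0, 0]
    - [0, 0, 0, 0, 0, 0, 0]

```text
time: 17.3
ee_pos: [0.5775, 0.0142, 0.0284]
tcp_rot: [0.999, -0.044, 0.001, 0.0]
ft_force: [-1.2, 0.3, 5.4]
opening: 0.0167
grasp_force: 61.5
```

>>> carry_out:
  deltas:
    - [0, 0, 0, 0, 0, -0.005, 0]
    - [0, 0, 0, 0, 0, -0.02, 0]
    - [0, 0, 0, 0, 0, -0.045, 0]
    - [0, 0, 0, 0, 0, -0.075, 0]
    - [0, 0, 0, 0, 0, -0.105, 0]
    - [0, 0, 0, 0, 0, -0.135, 0]
    - [0, 0, 0, 0, 0, -0.16, 0]
    - [0, 0, 0, 0, 0, -0.17, 0]
    - [0, 0, 0, 0, 0, -0.17, 0]

```text
time: 18.05
ee_pos: [0.578, 0.0142, 0.2002]
tcp_rot: [0.999, -0.044, 0.003, 0.001]
ft_force: [0.2, -0.5, -2.5]
opening: 0.0174
grasp_force: 60.5
```

```bash
cat > tubfit.py <<'E'
import pickle
from h import *
from scipy.optimize import least_squares
from scipy.ndimage import gaussian_filter1d
d=pickle.load(open("s0.pkl","rb"))
for n in d:
    g=cv2.cvtColor(d[n]["pixels"],cv2.COLOR_BGR2GRAY).astype(np.float32);c=np.array([.538,-.260])
    rr=np.arange(.066,.097,.0005)
    for it in range(3):
        P=[]
        for a in np.radians(np.arange(0,360,2)):
            uv=np.array([proj(d[n],[*(c+r*np.array([np.cos(a),np.sin(a)])),.11]) for r in rr],np.float32)
            f=gaussian_filter1d(cv2.remap(g,uv[None,:,0],uv[None,:,1],cv2.INTER_CUBIC)[0],3)
            rid=f[10:-10]-np.maximum(f[:-20],f[20:])   # ridge: brighter than both sides 5 mm away
            k=rid.argmax()
            if rid[k]>6: P.append(c+rr[k+10]*np.array([np.cos(a),np.sin(a)]))
        P=np.array(P);s=least_squares(lambda x:np.hypot(*(P-x[:2]).T)-x[2],[*c,.081],loss="soft_l1",f_scale=.001);c=s.x[:2]
    e=np.hypot(*(P-c).T)-s.x[2];an=np.degrees(np.arctan2(*(P-c).T[::-1]))
    print(n,len(P),s.x.round(4),np.median(abs(e)).round(4),np.histogram(an,8,(-180,180))[0])
E
python3 tubfit.py;python3 - <<'E'
from h import *
from workcell import *
o=observe();p0=o["ee_pos"];r0=R.from_quat(o["tcp_rot"]);print(o["time"],p0,o["ft_force"],r0.as_matrix()[:,2])
print(delta(p0,r0,[.538,-.260,.2],down(-95)))
E
```

```text
scene 22 [ 0.5404 -0.2623  0.081 ] 0.0003 [3 0 6 0 9 0 4 0]
top 11 [ 0.538  -0.2641  0.0818] 0.0005 [3 0 1 2 3 1 1 0]
18.05 [0.57800861 0.01421967 0.20019371] [ 0.17238034 -0.46630502 -2.45440927] [ 0.00525703 -0.00130055 -0.99998534]
[ 0.0008 -0.0054  0.     -0.016   0.2767  0.0003]
```

```bash
for t in 1.5 3; do sed "s/rid\[k\]>6/rid[k]>$t/" tubfit.py | python3; done; sed "s/f\[10:-10\]-np.maximum(f\[:-20\],f\[20:\])/2*f[10:-10]-f[4:-16]-f[16:-4]/;s/rid\[k\]>6/rid[k]>8/" tubfit.py | python3
```

```text
scene 85 [ 0.5387 -0.2637  0.0825] 0.0015 [15 12 16  8 10  4  9 11]
top 101 [ 0.5375 -0.2633  0.0833] 0.0007 [16 21 18 19 17  1  4  5]
scene 39 [ 0.5399 -0.2631  0.0817] 0.0008 [5 5 9 4 9 0 5 2]
top 59 [ 0.5376 -0.2633  0.0831] 0.0007 [ 8  8 13 15  9  1  3  2]
scene 179 [ 0.5405 -0.2622  0.0806] 0.0004 [23 21 23 23 22 23 22 22]
top 180 [ 0.5379 -0.2634  0.0806] 0.0001 [22 23 22 22 23 22 23 23]
```

>>> carry_out:
  deltas:
    - [0, 0, 0, -0.001, 0.01, 0, 0]
    - [0, 0, 0, -0.002, 0.03, 0, 0]
    - [0, 0, 0, -0.003, 0.06, 0, 0]
    - [0, 0, 0, -0.005, 0.09, 0, 0]
    - [0, 0, 0, -0.007, 0.125, 0, 0]
    - [0, 0, 0, -0.009, 0.16, 0, 0]
    - [0, 0, 0, -0.011, 0.195, 0, 0]
    - [0, 0, 0, -0.013, 0.23, 0, 0]
    - [0, 0, 0, -0.015, 0.26, 0, 0]
    - [0, -0.004, 0, -0.016, 0.277, 0, 0]

```text
time: 18.88
ee_pos: [0.5332, -0.2634, 0.1934]
tcp_rot: [0.999, -0.045, -0.005, -0.0]
ft_force: [-0.4, 0.7, -1.3]
opening: 0.0169
grasp_force: 60.4
```

```bash
python3 - <<'E'
from h import *
from workcell import *
o=observe();p0=o["ee_pos"];r0=R.from_quat(o["tcp_rot"]);print(o["time"],p0,o["ft_force"],r0.as_matrix()[:,2])
print(delta(p0,r0,[.5395,-.263,.145],down(-95)))
g=cv2.cvtColor(snapshot("scene")["pixels"],cv2.COLOR_BGR2GRAY)
E
```

```text
18.8833 [ 0.53320105 -0.26335624  0.19337665] [-0.42970103  0.71291955 -1.30612467] [-9.21946929e-03  8.02114391e-04 -9.99957178e-01]
[ 0.      0.0093 -0.0023  0.0067 -0.0009  0.0483]
```

>>> carry_out:
  deltas:
    - [0, 0, 0, 0, 0, 0.0, 0]
    - [0, 0, 0, 0, 0, 0.01, 0]
    - [0, 0, 0, 0, 0, 0.02, 0]
    - [0, 0, 0, 0, 0, 0.025, 0]
    - [0, 0, 0, 0, 0, 0.025, 0]
    - [0, 0, 0, 0, 0, 0.025, 0]
    - [0, 0, 0, 0, 0, 0.025, 0]

```text
time: 19.52
ee_pos: [0.5364, -0.2596, 0.1721]
tcp_rot: [0.999, -0.043, -0.002, 0.0]
ft_force: [-0.0, 0.4, -1.1]
opening: 0.0173
grasp_force: 60.4
```

```bash
python3 - <<'E'
from h import *
from workcell import *
o=observe();p0=o["ee_pos"];r0=R.from_quat(o["tcp_rot"]);print(o["time"],p0,o["ft_force"],r0.as_matrix()[:,2])
print(delta(p0,r0,[.5395,-.263,.145],down(-95)))
E
```

```text
19.5167 [ 0.53636562 -0.2596093   0.17211878] [-0.02899     0.4469847  -1.06170415] [-4.21979854e-03 -6.28195720e-04 -9.99990899e-01]
[0.001  0.0041 0.0011 0.0035 0.0031 0.0271]
```

>>> carry_out:
  deltas:
    - [0, 0.002, 0, 0.002, 0.002, 0.005, 0]
    - [0, 0.004, 0, 0.0035, 0.003, 0.012, 0]
    - [0, 0.004, 0, 0.0035, 0.003, 0.018, 0]
    - [0, 0.004, 0, 0.0035, 0.003, 0.024, 0]
    - [0, 0.004, 0, 0.0035, 0.003, 0.027, 0]
    - [0, 0.004, 0, 0.0035, 0.003, 0.027, 0]
    - [0, 0.004, 0, 0.0035, 0.003, 0.027, 0]

```text
time: 20.1
ee_pos: [0.5389, -0.2634, 0.1446]
tcp_rot: [0.999, -0.044, -0.001, 0.0]
ft_force: [0.2, 0.1, -1.1]
opening: 0.0171
grasp_force: 60.4
```

```bash
python3 - <<'E'
from h import *
from workcell import *
o=observe();p0=o["ee_pos"];r0=R.from_quat(o["tcp_rot"]);print(o["time"],p0,o["ft_force"],r0.as_matrix()[:,2])
print(delta(p0,r0,[.5395,-.263,.145],down(-95)))
S=snapshot("scene");t=snapshot("top");import pickle;pickle.dump({"scene":S,"top":t},open("s1.pkl","wb"))
a=[proj(S,[.539,-.263,.13]),proj(t,[.539,-.263,.13])]
f=lambda s,p:cv2.resize(s["pixels"][int(p[1])-50:int(p[1])+50,int(p[0])-66:int(p[0])+67],(400,300),interpolation=3)
cv2.imwrite("pics/f1.png",cv2.convertScaleAbs(np.hstack([f(S,a[0]),f(t,a[1])]),alpha=1.3));print([x.astype(int) for x in a])
E
```

```text
20.1 [ 0.53894836 -0.26335652  0.14457766] [ 0.17406097  0.11315007 -1.1305025 ] [-1.08299483e-03 -5.03262743e-04 -9.99999287e-01]
[ 0.0006  0.001   0.0001  0.0005 -0.0004 -0.0004]
[array([258, 126]), array([468, 254])]
```

View pics/f1.png

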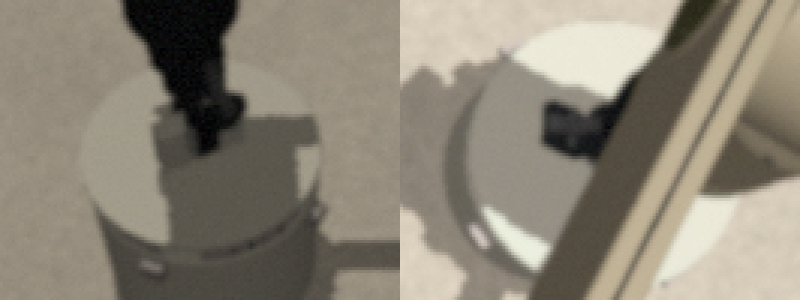

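The lid hovers centred over the tub mouth, level. Lower it while watching the force.

>>> carry_out:
  deltas:
    - [0, 0, 0, 0, 0, 0.002, 0]
    - [0, 0, 0, 0, 0, 0.004, 0]
    - [0, 0, 0, 0, 0, 0.006, 0]
    - [0, 0, 0, 0, 0, 0.008, 0]
    - [0, 0, 0, 0, 0, 0.01, 0]
    - [0, 0, 0, 0, 0, 0.01, 0]

```text
time: 20.7
ee_pos: [0.5389, -0.2633, 0.1343]
tcp_rot: [0.999, -0.044, -0.001, 0.0]
ft_force: [-0.1, -0.1, -2.9]
opening: 0.0169
grasp_force: 60.4
```

>>> carry_out:
  deltas:
    - [0, 0, 0, 0, 0, 0.001, 0]
    - [0, 0, 0, 0, 0, 0.002, 0]
    - [0, 0, 0, 0, 0, 0.003, 0]
    - [0, 0, 0, 0, 0, 0.003, 0]

```text
time: 21.03
ee_pos: [0.5396, -0.2635, 0.1327]
tcp_rot: [0.999, -0.044, 0.0, 0.001]
ft_force: [-1.0, 0.8, 2.8]
opening: 0.0174
grasp_force: 61.1
```

The plug is in the mouth and resting on the catches. Press.

>>> carry_out:
  deltas:
    - [0, 0, 0, 0, 0, 0.001, 0]
    - [0, 0, 0, 0, 0, 0.002, 0]
    - [0, 0, 0, 0, 0, 0.003, 0]
    - [0, 0, 0, 0, 0, 0.004, 0]
    - [0, 0, 0, 0, 0, 0.005, 0]
    - [0, 0, 0, 0, 0, 0.005, 0]

```text
time: 21.53
ee_pos: [0.5395, -0.2633, 0.1272]
tcp_rot: [0.999, -0.043, 0.0, 0.0]
ft_force: [0.5, 2.5, 1.8]
opening: 0.0172
grasp_force: 60.7
```

>>> carry_out:
  deltas:
    - [0, 0, 0, 0, 0, 0.001, 0]
    - [0, 0, 0, 0, 0, 0.0015, 0]
    - [0, 0, 0, 0, 0, 0.0015, 0]

```text
time: 21.78
ee_pos: [0.5394, -0.2634, 0.1265]
tcp_rot: [0.999, -0.044, 0.0, 0.0]
ft_force: [-3.0, 5.1, 10.7]
opening: 0.0167
grasp_force: 61.9
```

>>> carry_out:
  deltas:
    - [0, 0, 0, 0, 0, 0.0005, 0]
    - [0, 0, 0, 0, 0, 0.001, 0]
    - [0, 0, 0, 0, 0, 0.001, 0]

```text
time: 22.03
ee_pos: [0.5394, -0.2634, 0.1265]
tcp_rot: [0.999, -0.043, 0.0, 0.0]
ft_force: [-7.7, 6.9, 15.8]
opening: 0.0169
grasp_force: 62.8
```

>>> carry_out:
  deltas:
    - [0, 0, 0, 0, 0, -0.0015, 0]
    - [0, 0, 0, 0, 0, -0.0015, 0.1]
    - [0, 0, 0, 0, 0, -0.0015, 0.5]
    - [0, 0, 0, 0, 0, -0.0015, 1]
    - [0, 0, 0, 0, 0, -0.0015, 1]
    - [0, 0, 0, 0, 0, -0.0015, 1]
    - [0, 0, 0, 0, 0, -0.03, 1]
    - [0, 0, 0, 0, 0, -0.07, 1]
    - [0, 0, 0, 0, 0, -0.11, 1]
    - [0, 0, 0, 0, 0, -0.14, 1]

```text
time: 22.87
ee_pos: [0.5396, -0.2637, 0.2678]
tcp_rot: [0.999, -0.044, 0.001, 0.001]
ft_force: [0.6, -0.6, 0.4]
opening: 0.0852
grasp_force: 0.0
```

>>> carry_out:
  deltas:
    - [0, 0, 0, 0, -0.035, 0, 1]
    - [0, 0, 0, 0, -0.07, 0, 1]
    - [0, 0, 0, 0, -0.11, 0, 1]
    - [0, 0, 0, 0, -0.15, 0, 1]
    - [0, 0, 0, 0, -0.19, 0, 1]
    - [0, 0, 0, 0, -0.23, 0, 1]
    - [0, 0, 0, 0, -0.26, 0, 1]
    - [0, 0, 0, 0, -0.26, 0, 1]

```text
time: 23.53
ee_pos: [0.5619, 0.001, 0.2642]
tcp_rot: [0.999, -0.041, -0.0, -0.001]
ft_force: [-0.1, 0.2, -0.5]
opening: 0.0854
grasp_force: 0.0
```

```bash
python3 - <<'E'
from h import *
from workcell import *
o=observe();print(o["time"],o["ee_pos"])
# lid flange contour in top view, cast on home height (.115) 
for n,(x0,y0,x1,y1) in(("top",(405,195,530,315)),("scene",(205,80,320,170))):
    s=snapshot(n);g=cv2.cvtColor(s["pixels"],cv2.COLOR_BGR2GRAY)
    b=g[y0:y1,x0:x1];th,m=cv2.threshold(b,0,255,cv2.THRESH_OTSU)
    c=max(cv2.findContours(m,0,1)[0],key=cv2.contourArea).reshape(-1,2)+[x0,y0]
    h=cv2.convexHull(c.astype(np.int32)).reshape(-1,2)
    P=np.array([onz(s,*p,.115) for p in h]);(cx,cy),r=cv2.minEnclosingCircle((P*1000).astype(np.float32))
    e=np.hypot(*(P*1000-[cx,cy]).T);print(n,th,cx,cy,r,e.min())
    cv2.imwrite(f"pics/end_{n}.png",s["pixels"])
E
```

```text
23.5333 [0.56194256 0.00103382 0.26415722]
top 131.0 542.67529296875 -265.39984130859375 167.56658935546875 159.3992363090645
scene 77.0 547.837890625 -305.18505859375 152.41311645507812 126.47814423331262
```

The picture allowance is used up, so I'll probe instead. Shut fingers on the handle top will touch at z of about 0.153 if the lid is home, and that also presses once more.

>>> carry_out:
  deltas:
    - [0, 0, 0, 0, 0.035, 0, 0.5]
    - [0, 0, 0, 0, 0.07, 0, 0]
    - [0, 0, 0, 0, 0.11, 0, 0]
    - [0, 0, 0, 0, 0.15, 0, 0]
    - [0, 0, 0, 0, 0.19, 0, 0]
    - [0, 0, 0, 0, 0.23, 0, 0]
    - [0, 0, 0, 0, 0.26, 0, 0]
    - [0, 0, 0, 0, 0.26, 0.03, 0]
    - [0, 0, 0, 0, 0.26, 0.06, 0]
    - [0, 0, 0, 0, 0.26, 0.08, 0]
  grip_force: 20

```text
time: 24.47
ee_pos: [0.5372, -0.2657, 0.1815]
tcp_rot: [0.999, -0.045, -0.001, 0.0]
ft_force: [-0.2, 0.1, -1.0]
opening: -0.0
grasp_force: 0.0
```

>>> carry_out:
  deltas:
    - [0, 0, 0, 0, 0, 0.01, 0]
    - [0, 0, 0, 0, 0, 0.02, 0]
    - [0, 0, 0, 0, 0, 0.026, 0]
    - [0, 0, 0, 0, 0, 0.028, 0]
    - [0, 0, 0, 0, 0, 0.028, 0]
    - [0, 0, 0, 0, 0, 0.028, 0]

```text
time: 24.97
ee_pos: [0.5399, -0.2638, 0.1579]
tcp_rot: [0.999, -0.043, 0.001, 0.001]
ft_force: [0.7, 0.5, 0.1]
opening: 0.0001
grasp_force: 0.0
```

>>> carry_out:
  deltas:
    - [0, 0, 0, 0, 0, 0.001, 0]
    - [0, 0, 0, 0, 0, 0.002, 0]
    - [0, 0, 0, 0, 0, 0.003, 0]
    - [0, 0, 0, 0, 0, 0.003, 0]

```text
time: 25.3
ee_pos: [0.5393, -0.2634, 0.1536]
tcp_rot: [0.999, -0.043, -0.0, 0.001]
ft_force: [-0.5, 0.4, -0.1]
opening: -0.0001
grasp_force: 0.0
```

>>> carry_out:
  deltas:
    - [0, 0, 0, 0, 0, 0.001, 0]
    - [0, 0, 0, 0, 0, 0.002, 0]
    - [0, 0, 0, 0, 0, 0.003, 0]
    - [0, 0, 0, 0, 0, 0.003, 0]
    - [0, 0, 0, 0, 0, 0.003, 0]

```text
time: 25.72
ee_pos: [0.5394, -0.2634, 0.1532]
tcp_rot: [0.999, -0.043, 0.0, 0.001]
ft_force: [-9.0, 5.4, 17.0]
opening: -0.0001
grasp_force: 8.5
```

Contact is firm at 0.153, so the lid is home. Retreat clear of everything and hand in.

>>> carry_out:
  deltas:
    - [0, 0, 0, 0, 0, -0.003, 0]
    - [0, 0, 0, 0, 0, -0.02, 0]
    - [0, 0, 0, 0, 0, -0.05, 0]
    - [0, 0, 0, 0, 0, -0.085, 0]
    - [0, 0, 0, 0, 0, -0.11, 0]
    - [0, 0, 0, 0, 0, -0.11, 0]
    - [0, 0, 0, 0, 0, -0.11, 0]

```text
time: 26.3
ee_pos: [0.5404, -0.2641, 0.2631]
tcp_rot: [0.999, -0.044, 0.002, 0.002]
ft_force: [-0.5, -0.2, -0.8]
opening: 0.0
grasp_force: 0.0
```

```bash
python3 -c "
from workcell import *
o=observe();print(o['time'],o['ee_pos'],o['ft_force'])
print(finish_job())"
```

```text
26.3 [ 0.54041495 -0.26405297  0.26308741] [-0.48140056 -0.18351935 -0.79524097]
the job is handed in; nothing more can be done
None
```

I handed the job in at 26.3 s, with no verdict returned: all four bars are in the tub, the empty tray is upright on the mat, and the lid is pressed home (a probe met the handle top at 153 mm, as expected; I did not measure its level directly).

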